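# Level the oven's control board in its rework frame and lock it

### The arm

A 6-joint arm with a two-finger parallel gripper is mounted at the origin on a cart in front of the work surface, level with it; the furniture and walls round the work are solid. World frame = base frame: x ahead of the robot, y to its left, z up, the work surface at z = 0. Lengths are in m, angles in degrees, forces in N, time in s.
With the tool pointing down it reaches from about 0.4 to 0.825 m from the base axis. Payload 7 kg.
Tool frame: the origin (TCP) lies at the very end of the fingers, on their centre line; the grasp point (between the pads) lies 19 mm behind it (ctrl.grasp_offset is the distance from the TCP to the grasp point, in m); z points along the fingers, y is the line along which they close (so a half turn about z gives the same grasp; the last joint's range is limited). The gripper opens to 88 mm and grips with 3 to 60 N. Pads are 19 mm wide; open, the fingers measure 130 mm over their backs; the gripper's body (78 mm by 193 mm) begins 47 mm behind the grasp point.
Start: joints at [79.59, 20.546, 0.682, 0, -70.136, -16.507], TCP at [0.306, 0.602, 0.227] pointing down, gripper open.
Joint ranges: [-176.03, 176.03], [-82.01, 121.73], [-58.28, 71.71], [-173.87, 95.51], [-174.79, -0.11], [-173.66, 173.66]. Speed limits (degrees/s): [136.94, 136.94, 172.46, 180, 180, 180].

### API

Orientations are given as [roll, pitch, yaw] about the fixed x, y, z axes, in that order (R = Rz(yaw) Ry(pitch) Rx(roll)).
In Python, from plant import ctrl gives the robot as it stands. The module is installed in compiled form; this text tells all that it offers.
- The arm moves only by the tool jog_arm, never from a script. Its argument "plan" is a list that holds one entry, the list of rows, each a list of 7 numbers: the opening, from 0 (shut) to 1 (fully open), then the shift along the tool's x, y, z in m, then the turn, a rotation vector about the tool's x, y, z in degrees. A call has 1 to 20 rows; each row is the pose to reach, as a shift and turn from the pose commanded when the call began, along the tool's axes at that moment; what a row does not reach only later rows make up. A row lasts 1/8 s, in which the tool goes at most 62.5 mm and 10.7 degrees, less where a joint would pass 70% of its speed; a pose out of reach is approached as far as the arm can. A call with a gripper value outside its range is refused whole. The fingers move at their own pace and stop on an object; the grip force is fixed at half the most. Time passes only in rows, so rows that repeat a pose let the fingers close. It gives the time, the measured TCP pose, the force, the opening and the grip force at its end, in the units of the state.
- ctrl.get_obs(): the state, without advancing time (a new reading comes with each control period).
- ctrl.snapshot(name): name is "scene" or "top" or "wrist"; returns a dict with "image" (420x560x3 uint8, red, green, blue), "vertical_fov" (degrees; the focal length in pixels is half the picture's height over the tangent of half this angle, whatever the lens; pixels are square), "cx", "cy" (the principal point, pixels), "k1" (the pictures are not rectified: a ray, as slopes to the right and down, at radius r is drawn at 1 + k1 r^2 times it, then the intrinsics apply), "R" (3x3) and "t" (3): a world point X has camera coordinates R X + t; the wrist camera has in their place "T_tool_cam" (4x4, takes a point from camera to tool coordinates, whose origin is the TCP and whose axes are the flange's). Camera axes: x right, y down, z forward; pixel columns grow to the right and rows downward; lengths in m; the calibration is good to about 2 mm. A picture is of the moment at which its call begins: read the wrist's pose just before it. There is no depth.
- ctrl.close_job(): hands the job in; it is judged then, once.
The state is a dict: "clock": time; "joint_pos": joint angles; "qvel": joint speeds; "tau": joint torques, N m; "tool_pos": TCP position; "orientation": TCP orientation; "force": force on the tool from outside, world axes, zero at the start; "moment": the same for the moment, N m; "opening": finger opening in m; "gripper_force": force on a finger pad.
Only numpy, scipy, OpenCV 4.12 (cv2) and the standard library are available. Lean on these libraries where they do the work, as an engineer would, in place of code of your own. Each camera call takes 0.05 s, during which the arm holds its last target. There are 200 camera calls.

### The job

The oven's control board hangs tilted in the small rework frame on the worktop. Turn it about its long axis until it lies level, parts side up, and then lock it by turning the winged knob on the frame's end post clockwise (seen from above) until the wing lies in line with the board's long side. Do not turn the round knurled knob on the other post: it sets the span of the frame.

Things in the scene. Friction and masses are not known exactly. Their poses are not given: they have to be found in the camera images.
- rework_frame: Fixed aluminium frame, 246 mm long (its y, to the robot's left within 0.45 rad) by 116 mm. Origin: centre of its underside on the worktop (top at world z = 3 mm), z up. Two posts, 34 x 28 mm, 100 mm high, at y = -107 and +107 mm; the board turns between them about the line x = 0, z = 80 mm. The winged lock knob is on the post at y = -107 (robot's right), the round span knob on the other.
- board (a joint): Board's tilt, rad: 0 level, parts up; positive = its long edge on the frame's +x side (far from the robot) is raised; starts 0.5 to 1.0. Green board in 10 mm square bars, 160 (y) x 102 mm, centred on the axis: long bars' centre lines 46 mm from it, top faces 5 mm above the middle plane. Press the bare bars. Stiff, 0.12 N m (3 N at the edge); stays where left, locked or not.
- lock_knob (a joint): Turn of the winged knob, rad, clockwise from above: 0 = wing along the frame's x, 1.57 = end stop, locked, wing along the frame's y; starts 0.15 to 0.45. Black; vertical axis at frame x = 0, y = -107 mm. Wing: flat bar 44 mm long, 12 mm thick, z = 109 to 135 mm in the frame, on a foot 22 mm across. Turns with 0.05 N m, stays where left.
- span_knob (a joint): Turn of the round knurled knob, rad; starts at 0, turns both ways with 0.05 N m; leave it alone. Black, 37 mm across, z = 100 to 128 mm in the frame, vertical axis at frame x = 0, y = +107 mm.

How it is judged (in metres and radians):
On the way, in this order (a step that is already met when the one before it is completed fails the run):
1. the board is level within 10 degrees while the lock knob is still open (value of joint board between -0.175 and 0.175 rad and value of joint lock_knob below 0.8 rad), for 0.2 s.
2. the lock knob is turned home with the board level (value of joint board between -0.175 and 0.175 rad and value of joint lock_knob above 1.27 rad), for 0.2 s.
At the end, for the whole second after the job is handed in: The board is at rest, level within 10 degrees (0.175 rad), parts side up, and the winged lock knob is turned clockwise to within 17 degrees of its end stop (beyond 1.27 rad), in line with the board's long side (all of step 2 and velocity of joint board between -0.05 and 0.05 rad/s); the robot touches nothing.
It fails at once if the round span knob is turned by more than 0.25 rad (value of joint span_knob above 0.25 rad or value of joint span_knob below -0.25 rad).
It also fails if it takes over 48 s, if anything falls off the work surface, if the arm or the gripper's body presses on something with over 40 N, if the wrist force passes 120 N, or if a joint passes its speed limit or range.

## Working session

There is one attempt and no reset: what is moved stays moved. The work goes in short steps, Python scripts to look and compute and a tool call to move; the robot and the scene stay as the last step left them, time stands still between calls to the robot, and variables do not carry over. Pictures are saved under pics/ and viewed, at most 10 in all, crops included, and the job is handed in when it is done.

Besides the shell and the picture viewer there is one more tool, called after "Emit:" as name(argument=value, ...) on one line, values as JSON. jog_arm: Moves the arm, as the interface text tells. Its arguments: {"type":"object","properties":{"plan":{"type":"array","items":{"type":"array","items":{"type":"array","items":{"type":"number"}}}}},"required":["plan"]}

```bash
mkdir -p pics; cat > h.py <<'E'
import numpy as np, cv2, pickle
from scipy.spatial.transform import Rotation as Ro
from plant import ctrl
def snap(n,f):
    o=ctrl.get_obs(); s=ctrl.snapshot(n)
    if n=="wrist":
        T=np.eye(4);T[:3,:3]=Ro.from_euler('xyz',o['orientation'],degrees=True).as_matrix();T[:3,3]=o['tool_pos']
        C=np.linalg.inv(T@np.array(s['T_tool_cam']));s['R']=C[:3,:3];s['t']=C[:3,3]
    pickle.dump(s,open(f'pics/{f}.pkl','wb'));cv2.imwrite(f'pics/{f}.png',s['image'][...,::-1]);return s
def load(f): return pickle.load(open(f'pics/{f}.pkl','rb'))
def ray(s,u,v):
    f=s['image'].shape[0]/2/np.tan(np.radians(s['vertical_fov'])/2)
    d=np.array([(u-s['cx'])/f,(v-s['cy'])/f]);p=d.copy()
    for _ in range(20): p=d/(1+s['k1']*(p@p))
    R=np.array(s['R']);return -R.T@np.array(s['t']), R.T@np.array([*p,1])
def onz(s,u,v,z):
    c,d=ray(s,u,v);return c+d*(z-c[2])/d[2]
def tri(*a):
    A=0;b=0
    for s,u,v in a:
        c,d=ray(s,u,v);d=d/np.linalg.norm(d);P=np.eye(3)-np.outer(d,d);A=A+P;b=b+P@c
    return np.linalg.solve(A,b)
def proj(s,X):
    f=s['image'].shape[0]/2/np.tan(np.radians(s['vertical_fov'])/2)
    p=np.array(s['R'])@X+np.array(s['t']);p=p[:2]/p[2];p=p*(1+s['k1']*(p@p));return p*f+[s['cx'],s['cy']]
E
python3 - <<'E'
from h import *
a=snap('scene','s0');b=snap('top','t0')
print(ctrl.get_obs())
for s in(a,b): print(s['vertical_fov'],s['k1'],np.round(-np.array(s['R']).T@s['t'],3))
E
```

```text
{'clock': 0.1, 'joint_pos': array([ 7.95892301e+01,  2.05872563e+01,  6.38871383e-01, -1.68094356e-02,
       -7.01336508e+01, -1.65061612e+01]), 'qvel': array([-0.03743753, -0.08929508,  0.12432269,  0.04513905,  0.02041813,
        0.08930519]), 'tau': array([-1.69140367e-03, -5.84164810e+01,  2.93749845e+01,  7.01539323e+00,
        1.01023683e-02, -5.35058905e-05]), 'tool_pos': array([0.30541318, 0.60147881, 0.22571896]), 'orientation': array([ 1.79916855e+02, -8.15837332e-03, -2.69226488e+01]), 'force': array([-0.29545122,  0.11504096, -0.40271123]), 'moment': array([-0.02245468,  0.01279226, -0.03410093]), 'gripper_force': 0.0, 'opening': 0.08773214119161958}
48.99056087512299 -0.08272020525603915 [ 0.169 -0.321  0.56 ]
43.03980092362614 0.06640764240148159 [0.444 0.283 0.949]
```

View pics/s0.png

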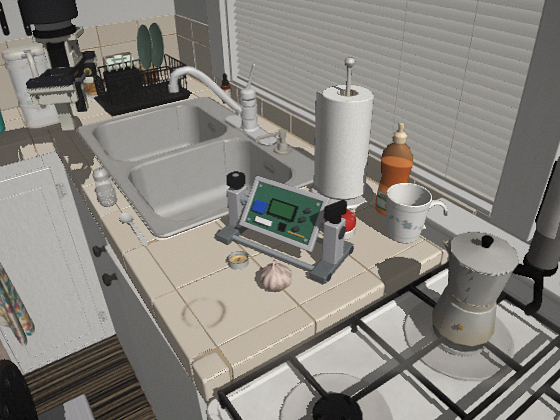

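View pics/t0.png

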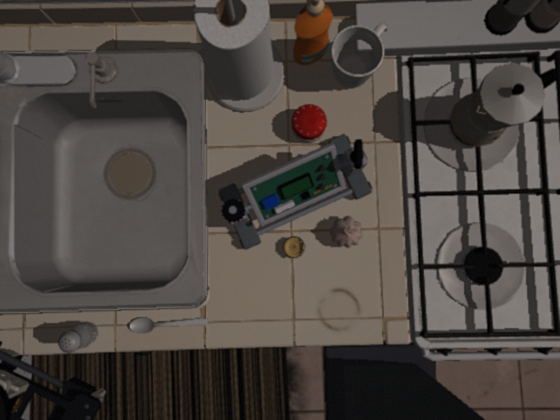

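The scene view shows the frame with the winged knob at about (335,212) and the round knob at (236,180). The top view shows the wing at about (358,155) and the round knob at (233,210). The towel roll, mug and red jar stand behind the frame. I'll enlarge both views.

```bash
python3 - <<'E'
import cv2,numpy as np
a=cv2.imread('pics/s0.png')[160:290,205:365];b=cv2.imread('pics/t0.png')[125:255,215:385]
a=cv2.resize(a,None,fx=5,fy=4.6,interpolation=2) if 0 else cv2.resize(a,None,fx=4.6,fy=4.6,interpolation=2)
b=cv2.resize(b,None,fx=4.6,fy=4.6,interpolation=2)
cv2.imwrite('pics/s0c.png',cv2.convertScaleAbs(a,alpha=1.5));cv2.imwrite('pics/t0c.png',cv2.convertScaleAbs(b,alpha=1.8))
E
```

```text
(no output)
```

View pics/s0c.png

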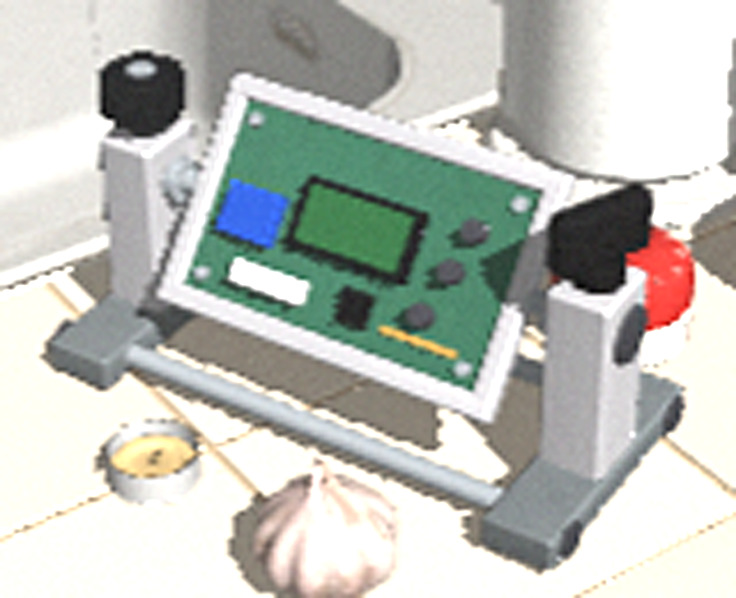

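View pics/t0c.png

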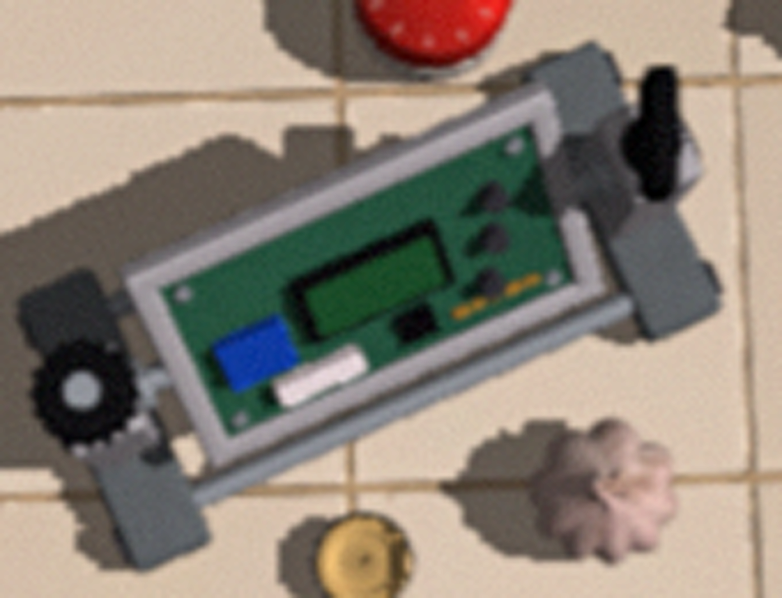

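The crops show four board corners in each view: scene crop (241,73), (575,178), (490,420), (157,292); top crop (127,275), (550,88), (605,285), (220,465). The span knob's centre is at (143,70) in the scene crop and (82,390) in the top crop. The wing's ends are at about (660,72) and (658,195) in the top crop.

```bash
python3 - <<'E'
from h import *
a=load('s0');b=load('t0');k=4.6
A=lambda x,y:(a,205+x/k,160+y/k)
B=lambda x,y:(b,215+x/k,125+y/k)
S=[(241,73),(575,178),(490,420),(157,292),(143,70)];T=[(127,275),(550,88),(605,285),(220,465),(82,390)]
P=[tri(A(*s),B(*t)) for s,t in zip(S,T)]
for p in P: print(np.round(p,4), np.hypot(*p[:2]))
P=np.array(P);c=P[:4].mean(0);print('c',c,[np.linalg.norm(P[i]-P[(i+1)%4]) for i in range(4)])
yd=(P[0]+P[3]-P[1]-P[2]);yaw=np.degrees(np.arctan2(-yd[0],yd[1]));print('yaw',yaw)
fx=(P[0]+P[1]-P[2]-P[3]);print('tilt',np.degrees(np.arctan2(fx[2],np.hypot(*fx[:2]))))
w=[onz(*B(*q),.137) for q in((660,72),(658,195),(640,140))];print(np.round(w,4))
d=w[0]-w[1];print('wing az',np.degrees(np.arctan2(d[1],d[0])))
for yw in(yaw,):
  r=np.radians(yw);R=np.array([[np.cos(r),-np.sin(r)],[np.sin(r),np.cos(r)]])
  for s in(-1,1): print(s,(w[0]+w[1])[:2]/2 if s<0 else P[4][:2], 'frame origin from knob', ((w[0]+w[1])[:2]/2 if s<0 else P[4][:2])-R@[0,s*.107])
E
```

```text
[0.5659 0.3531 0.1225] 0.6670215261440866
[0.6265 0.2067 0.1225] 0.6596986864283513
[0.5683 0.1821 0.0462] 0.5967839055117147
[0.5047 0.3267 0.0499] 0.601184031995791
[0.5268 0.3681 0.13  ] 0.642646515604347
c [0.56634986 0.26713007 0.08527857] [np.float64(0.15848729618171256), np.float64(0.0990153341841997), np.float64(0.15802232277428985), np.float64(0.09859989439953314)]
yaw 23.117688869421134
tilt 48.920290344526094
[[0.627  0.1713 0.137 ]
 [0.5852 0.1737 0.137 ]
 [0.6041 0.1789 0.137 ]]
wing az -3.185143354857492
-1 [0.60610694 0.1724961 ] frame origin from knob [0.56409648 0.27090404]
1 [0.52675725 0.36813224] frame origin from knob [0.5687677 0.2697243]
```

```bash
python3 - <<'E'
from h import *
a=load('s0');b=load('t0')
r=np.radians(22.5);R=np.array([[np.cos(r),-np.sin(r)],[np.sin(r),np.cos(r)]]);o=np.array([.566,.2695])
def sh(n,p): print(n,np.round(p,3),'frame',np.round(R.T@(p[:2]-o),3))
sh('bottle cap',tri((a,402,127),(b,316,4)))
sh('mug rim ctr',tri((a,407,195),(b,357,50)))
sh('mug rim near',tri((a,407,210),(b,350,83)))
sh('jar',tri((a,345,213),(b,310,120)))
for n,u,v,z in(('rollbase near',242,110,.01),('rollbase right',285,80,.01),('roll side R',270,60,.1),('roll bottom near',240,98,.02),('bottle base near',312,65,0)): sh(n,onz(b,u,v,z))
sh('roll base scene near',onz(a,345,196,.02));sh('roll base scene right',onz(a,363,188,.02))
E
```

```text
bottle cap [0.819 0.232 0.201] frame [ 0.219 -0.132]
mug rim ctr [0.786 0.163 0.095] frame [ 0.163 -0.182]
mug rim near [0.758 0.16  0.067] frame [ 0.135 -0.175]
jar [0.69  0.238 0.049] frame [ 0.102 -0.076]
rollbase near [0.718 0.361 0.01 ] frame [0.176 0.026]
rollbase right [0.771 0.282 0.01 ] frame [ 0.194 -0.067]
roll side R [0.774 0.306 0.1  ] frame [ 0.206 -0.046]
roll bottom near [0.737 0.363 0.02 ] frame [0.194 0.021]
bottle base near [0.801 0.232 0.   ] frame [ 0.203 -0.125]
roll base scene near [0.769 0.32  0.02 ] frame [ 0.206 -0.031]
roll base scene right [0.825 0.322 0.02 ] frame [ 0.259 -0.051]
```

Emit:
jog_arm(plan=[[[0,0.404,0.154,0.02,0,0,-49.4],[0,0.404,0.154,0.02,0,0,-49.4],[0,0.404,0.154,0.02,0,0,-49.4],[0,0.404,0.154,0.02,0,0,-49.4],[0,0.404,0.154,0.02,0,0,-49.4],[0,0.404,0.154,0.02,0,0,-49.4],[0,0.404,0.154,0.02,0,0,-49.4],[0,0.404,0.154,0.02,0,0,-49.4],[0,0.404,0.154,0.02,0,0,-49.4],[0,0.404,0.154,0.02,0,0,-49.4],[0,0.404,0.154,0.02,0,0,-49.4],[0,0.404,0.154,0.02,0,0,-49.4]]])

```text
clock: 1.6
tool_pos: [0.5956, 0.2825, 0.2068]
orientation: [-180.0, -0.0, 22.6]
force: [0.1, -0.4, -1.1]
opening: 0.0007
gripper_force: 0.0
```

```bash
python3 - <<'E'
from h import *
s=snap('wrist','w1');cv2.imwrite('pics/w1b.png',cv2.convertScaleAbs(cv2.resize(s['image'][...,::-1],(800,600)),alpha=1.5));print(np.array(s['T_tool_cam']).round(3))
E
```

```text
[[ 0.001 -0.965 -0.263  0.069]
 [ 1.     0.002 -0.001 -0.001]
 [ 0.001 -0.263  0.965 -0.158]
 [ 0.     0.     0.     1.   ]]
```

View pics/w1b.png

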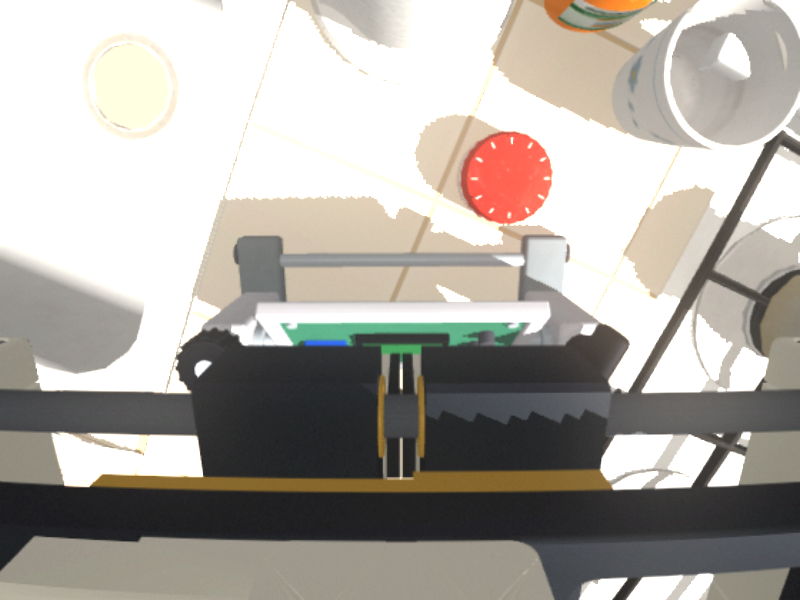

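Fingers are over the raised far bar, which runs parallel to the tool's y. The jar and mug are clear. I'll press down along the arc.

Emit:
jog_arm(plan=[[[0,0,0,0.04,0,0,0],[0,0,0,0.07,0,0,0],[0,0,0,0.079,0,0,0],[0,0.003,0,0.087,0,0,0],[0,0.006,0,0.094,0,0,0],[0,0.009,0,0.102,0,0,0],[0,0.012,0,0.11,0,0,0],[0,0.014,0,0.116,0,0,0],[0,0.014,0,0.12,0,0,0],[0,0.014,0,0.12,0,0,0],[0,0.014,0,0.12,0,0,0]]])

```text
clock: 3.02
tool_pos: [0.6086, 0.2868, 0.0864]
orientation: [180.0, 0.0, 22.5]
force: [1.2, 1.9, 1.7]
opening: 0.0006
gripper_force: 0.9
```

Emit:
jog_arm(plan=[[[0,0,0,-0.05,0,0,0],[0,0,0,-0.1,0,0,0],[0.5,0,0,-0.12,0,0,0],[0.5,-0.046,0.105,-0.12,0,0,25.5],[0.5,-0.046,0.105,-0.12,0,0,25.5],[0.5,-0.046,0.105,-0.12,0,0,25.5],[0.5,-0.046,0.105,-0.12,0,0,25.5],[0.5,-0.046,0.105,-0.12,0,0,25.5]]])

```text
clock: 4.03
tool_pos: [0.6062, 0.1726, 0.2061]
orientation: [180.0, 0.1, -2.9]
force: [-0.6, 1.1, -0.1]
opening: 0.0434
gripper_force: 0.0
```

```bash
python3 - <<'E'
from h import *
s=snap('wrist','w2');a=snap('scene','s2');b=snap('top','t2')
i=np.hstack([cv2.resize(x['image'][r[0]:r[1],r[2]:r[3],::-1],(400,400),interpolation=2) for x,r in((a,(130,290,205,365)),(b,(110,270,215,375)))])
cv2.imwrite('pics/c2.png',cv2.convertScaleAbs(i,alpha=1.5))
cv2.imwrite('pics/w2b.png',cv2.convertScaleAbs(cv2.resize(s['image'][120:420,80:480,::-1],(800,600)),alpha=1.3))
E
```

```text
(no output)
```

View pics/c2.png

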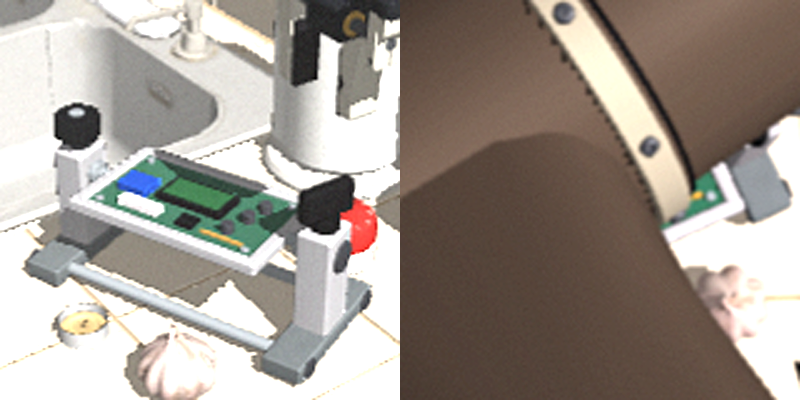

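View pics/w2b.png

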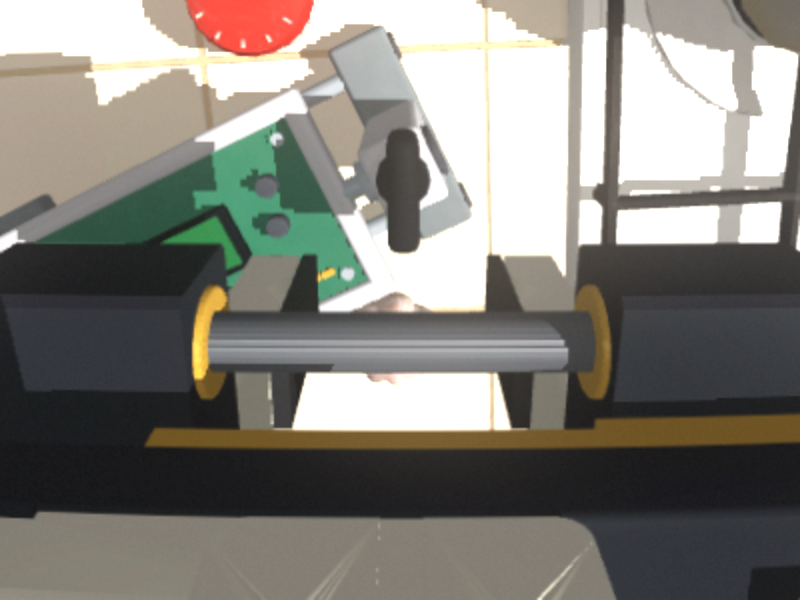

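The scene crop shows the board about level. The wrist crop shows the wing upright between the fingers, with ends at about (403,130) and (403,250), and board corners at about (300,92) and (396,290).

```bash
python3 - <<'E'
from h import *
w=load('w2');a=load('s2')
W=lambda x,y:(w,80+x/2,120+y/2)
A=lambda x,y:(a,205+x/2.5,130+y/2.5)
p,q=onz(*W(403,130),.138),onz(*W(403,250),.138);print(p,q,(p+q)/2,np.linalg.norm(p-q))
r=np.radians(22.5);R=np.array([[np.cos(r),-np.sin(r)],[np.sin(r),np.cos(r)]]);o=np.array([.566,.2695])
# scene: project board corners for tilts
for t in(-10,0,10):
  t=np.radians(t)
  print(np.degrees(t),[np.round((proj(a,np.r_[o+R@[x*np.cos(t)-.005*np.sin(t),y],.083+x*np.sin(t)+.005*np.cos(t)])-[205,130])*2.5) for x in(.051,-.051) for y in(.08,-.08)])
E
```

```text
[0.63385457 0.17050885 0.138     ] [0.58940877 0.17265664 0.138     ] [0.61163167 0.17158275 0.138     ] 0.04449766619300482
-10.0 [array([144., 151.]), array([320., 209.]), array([ 65., 190.]), array([252., 258.])]
0.0 [array([143., 141.]), array([320., 199.]), array([ 65., 201.]), array([250., 270.])]
10.0 [array([142., 133.]), array([320., 190.]), array([ 66., 211.]), array([250., 280.])]
```

```bash
python3 - <<'E'
from h import *
a=load('s2')['image'][180:245,225:345,::-1]
cv2.imwrite('pics/s2e.png',cv2.convertScaleAbs(cv2.resize(a,None,fx=6.5,fy=6.5,interpolation=2),alpha=1.4))
s=load('s2')
r=np.radians(22.5);R=np.array([[np.cos(r),-np.sin(r)],[np.sin(r),np.cos(r)]]);o=np.array([.566,.2695])
for d in(-15,-10,-5,0,5,10):
  t=np.radians(d)
  print(d,[np.round((proj(s,np.r_[o+R@[x*np.cos(t)-h*np.sin(t),y],.083+x*np.sin(t)+h*np.cos(t)])-[225,180])*6.5) for x,y,h in((.051,.08,.005),(-.051,.08,.005),(-.051,-.08,.005),(-.051,-.08,-.005),(.051,.0,.005),(-.051,0,.005))])
E
```

```text
-15 [array([244.,  80.]), array([ 42., 154.]), array([527., 330.]), array([521., 365.]), array([463., 153.]), array([273., 238.])]
-10 [array([244.,  67.]), array([ 40., 169.]), array([524., 346.]), array([520., 380.]), array([464., 140.]), array([270., 254.])]
-5 [array([244.,  55.]), array([ 39., 184.]), array([522., 362.]), array([519., 394.]), array([464., 127.]), array([269., 268.])]
0 [array([243.,  43.]), array([ 38., 197.]), array([520., 376.]), array([520., 407.]), array([463., 115.]), array([268., 283.])]
5 [array([241.,  31.]), array([ 39., 211.]), array([520., 391.]), array([521., 419.]), array([462., 103.]), array([268., 297.])]
10 [array([239.,  20.]), array([ 40., 223.]), array([520., 404.]), array([522., 430.]), array([461.,  92.]), array([269., 310.])]
```

View pics/s2e.png

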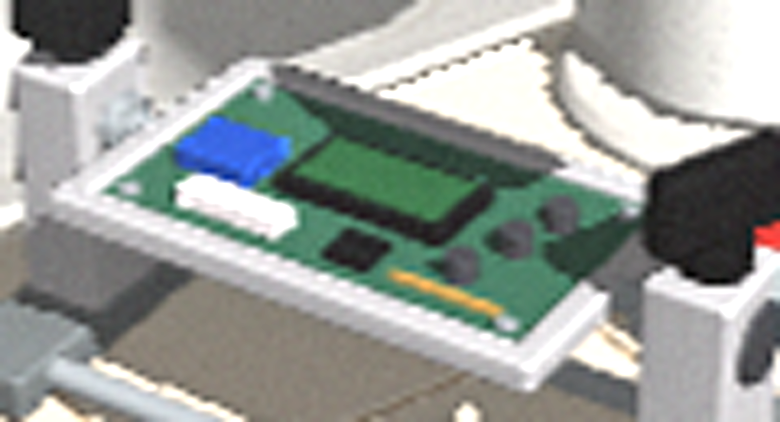

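The board is about -4.5°, inside tolerance. The two wing fixes agree to within about 5 mm along the wing, which the grip can take. Next: descend and grip.

Emit:
jog_arm(plan=[[[0.5,0.003,0.001,0.03,0,0,0],[0.5,0.003,0.001,0.06,0,0,0],[0.5,0.003,0.001,0.08,0,0,0],[0.5,0.003,0.001,0.09,0,0,0],[0.5,0.003,0.001,0.09,0,0,0],[0.1,0.003,0.001,0.09,0,0,0],[0,0.003,0.001,0.09,0,0,0],[0,0.003,0.001,0.09,0,0,0],[0,0.003,0.001,0.09,0,0,0],[0,0.003,0.001,0.09,0,0,0],[0,0.003,0.001,0.09,0,0,0]]])

```text
clock: 5.55
tool_pos: [0.6099, 0.1717, 0.117]
orientation: [-180.0, -0.0, -3.0]
force: [-1.4, 2.4, 4.2]
opening: 0.012
gripper_force: 30.0
```

Gripped at 12 mm, which is the wing's thickness. Turning clockwise.

Emit:
jog_arm(plan=[[[0,0,0,0,0,0,7],[0,0,0,0,0,0,15],[0,0,0,0,0,0,23],[0,0,0,0,0,0,31],[0,0,0,0,0,0,39],[0,0,0,0,0,0,47],[0,0,0,0,0,0,54],[0,0,0,0,0,0,60],[0,0,0,0,0,0,64],[0,0,0,0,0,0,64],[0,0,0,0,0,0,64],[0,0,0,0,0,0,64]]])

```text
clock: 7.05
tool_pos: [0.6102, 0.1722, 0.117]
orientation: [-179.9, 0.0, -66.9]
force: [-0.7, 5.7, 3.2]
opening: 0.012
gripper_force: 30.0
```

Emit:
jog_arm(plan=[[[0.4,0,0,0,0,0,0],[0.4,0,0,0,0,0,0],[0.4,0,0,0,0,0,0],[0.4,0,0,-0.04,0,0,0],[0.4,0,0,-0.1,0,0,0],[0.4,0,0,-0.15,0,0,0],[0.4,0.05,0,-0.15,0,0,0],[0.4,0.1,0,-0.15,0,0,0],[0.4,0.1,0,-0.15,0,0,0],[0.4,0.1,0,-0.15,0,0,0]]])

```text
clock: 8.3
tool_pos: [0.6485, 0.0788, 0.2662]
orientation: [180.0, 0.0, -67.1]
force: [-0.1, -0.2, -1.1]
opening: 0.0351
gripper_force: 0.0
```

```bash
python3 - <<'E'
from h import *
a=snap('scene','s3');b=snap('top','t3')
i=np.vstack([np.hstack([cv2.resize(x['image'][r[0]:r[1],r[2]:r[3],::-1],(400,400),interpolation=2) for x,r in((a,(150,270,215,365)),(b,(110,270,215,375)))])])
cv2.imwrite('pics/c3.png',cv2.convertScaleAbs(i,alpha=1.5))
E
```

```text
(no output)
```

View pics/c3.png

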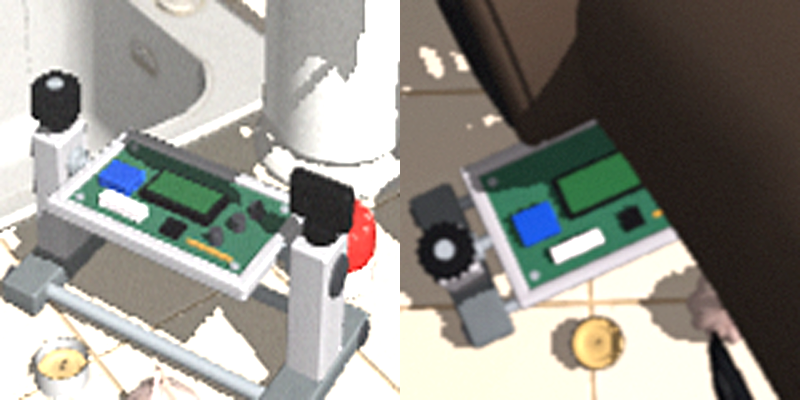

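The wing now lies along the frame's long axis, and the board looks level. A quick tilt check uses the left corners: scene (127,131) and (47,203), top (468,165) and (520,303).

```bash
python3 - <<'E'
from h import *
a=load('s3');b=load('t3')
A=lambda x,y:(a,215+x*150/400,150+y*.3)
B=lambda x,y:(b,215+(x-400)*.4,110+y*.4)
p,q=tri(A(127,131),B(468,165)),tri(A(47,203),B(520,303))
d=p-q;print(p,q,np.linalg.norm(d),np.degrees(np.arcsin(d[2]/np.linalg.norm(d))))
E
```

```text
[0.58321541 0.3582004  0.0841741 ] [0.4933258  0.32524422 0.08427091] 0.09574059302728567 -0.057931555996679596
```

The tilt comes out between 0° and -5°, inside tolerance, so I'm handing in.

```bash
python3 -c "
from plant import ctrl
print(ctrl.close_job())"
```

```text
the job is handed in; nothing more can be done
None
```

I pressed the board level (measured tilt between 0° and -5°, tolerance 10°), turned the winged knob clockwise to about its end stop and did not touch the span knob; the job was handed in at about 8.4 s, and the judge returned no verdict.

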